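Close the tag compartment, flip the kickstand down and hold the trellis upright

ROBOT

A 7-joint arm with a two-finger parallel gripper is mounted at the origin on the work surface. World frame = base frame: x ahead of the robot, y to its left, z up, the work surface at z = 0. Lengths are in m, angles in rad, forces in N, time in s.
With the tool pointing down it reaches from about 0.425 to 0.925 m from the base axis. Payload 6.8 kg.
Tool frame: the origin (TCP) lies on the centre line of the jaws, within the pads' length; the fingertips stand 25 mm ahead of it and the grasp point (between the pads) lies 6 mm ahead of it; z points along the fingers, y is the line along which they close (so a half turn about z gives the same grasp; the last joint's range is limited). The gripper opens to 85 mm and grips with 20 to 120 N. Pads are 22 mm wide; open, the fingers measure 114 mm over their backs; the gripper's body (76 mm by 85 mm) begins 54 mm behind the grasp point. The pads swing forward as they close: fully open they stand 13 mm farther back than shut.
Start: joints at [-1.209, 0.477, 0.022, 1.555, -0.011, 1.109, -0.083], TCP at [0.306, 0.602, 0.256] pointing down, gripper open.
Joint ranges: [-2.96, 2.96], [-0.34, 2.1], [-1.41, 1.46], [0.24, 2.44], [-1.37, 4.51], [0.17, 1.92], [-2.96, 2.96]. Speed limits (rad/s): [2.39, 2.39, 3.14, 3.14, 3.14, 3.14, 3.14].

INTERFACE

Orientations are given as a rotation vector (axis times angle).
In Python, from bench import status, imaging, workorder gives the robot as it stands.
- The arm moves only by the tool send_rows, never from a script. Its argument "steps" is a list of rows, each an object of numbers: "dx", "dy", "dz": the shift along the tool's x, y, z in cm; "yaw": the turn about the tool's z in degrees; "gripper": the opening, from 0 (shut) to 1 (fully open). A call has 1 to 5 rows; each row is the pose to reach, as a shift and turn from the pose commanded when the call began, along the tool's axes at that moment; what a row does not reach only later rows make up. A row lasts 1/8 s, in which the tool goes at most 62.5 mm and 10.7 degrees, less where a joint would pass 70% of its speed; a pose out of reach is approached as far as the arm can. A call with a gripper value outside its range is refused whole. The fingers move at their own pace and stop on an object; "force" is the grip in N (left out, the last holds). Time passes only in rows, so rows that repeat a pose let the fingers close. It gives the time, the measured TCP pose, the force, the opening and the grip force at its end, in the units of the state.
- status.get_obs(): the state, without advancing time (a new reading comes with each control period).
- imaging.grab_frame(name): name is "side" or "top" or "wrist"; returns a dict with "color" (420x560x3 uint8, red, green, blue), "depth" (420x560 float32, m along the optical axis (not along the pixel's ray), 0 where there is no reading), "K" (3x3 intrinsics, pixels), "R" (3x3) and "t" (3): a world point X has camera coordinates R X + t. Camera axes: x right, y down, z forward; pixel columns grow to the right and rows downward; lengths in m; the calibration is good to about 2 mm. The wrist camera is an equidistant fisheye: a pixel r from the principal point sees the ray r / f radians off the axis. A picture is of the moment at which its call begins.
- workorder.hand_in(): hands the job in; it is judged then, once.
The state is a dict: "clock": time; "joints": joint angles; "qvel": joint speeds; "tau": joint torques, N m; "tcp_pos": TCP position; "orientation": TCP orientation; "contact_force": force on the tool from outside, world axes, zero at the start; "moment": the same for the moment, N m; "grip_width": finger opening in m; "gripper_force": force on a finger pad.
Only numpy, scipy, OpenCV 4.12 (cv2) and the standard library are available. Lean on these libraries where they do the work, as an engineer would, in place of code of your own. Each camera call takes 0.05 s, during which the arm holds its last target. There are 200 camera calls.

TASK

On the wooden trellis stand, first slide the flat steel cover fully shut over the open tag compartment, then swing the trellis frame's folded kickstand down over centre until it is all the way down. Then lift the leaning frame, with its two plants, by the wooden rail along its top until it stands upright above its foot, and finish while still holding it there by that rail: it tips over again if let go. Do not knock the other things on the bench about.

Things in the scene. Friction and masses are not known exactly. Their poses are not given: they have to be found in the camera images.
- stand: Fixed wooden stand: board 300 (x) by 340 mm (y -140 to +200), 18 mm thick; origin on the bench below the frame's foot hinge, z up. y > 30 mm: compartment (x -124 to 0 mm) and a deck of equal height (x 0 to 130) where the open cover is parked; guide strips along x at y 34 and 186, tops at z 60 mm. y < 0: rubber rest bar under the leaning pots.
- cover (a joint): Flat steel cover 125 x 142 x 6 mm, sliding level along the stand's x over the compartment, its top at z 56 mm: 0 = fully shut (against its stop), 0.11 = fully open; closing moves it towards the stand's -x. It slides with about 1.5 N of friction and stays where it is left.
- cover_handle (a point): Middle of the upright grip on the cover: a plate 40 mm long (stand's x), 12 mm thick (stand's y), rising 26 mm above the cover, top at z 81 mm; this point lies at z 71 mm. When shut it is at stand x -0.019, y 0.122; when open its x is larger by the joint value.
- hub (a point): Middle of the frame's foot hinge axis, at stand (0, 0, 35 mm); the axis runs along the stand's x.
- frame (a joint): Lean of the dark trellis frame (195 mm wide) about its foot: 0 upright, positive to the stand's -y, where two black pots hang (85 mm out, up to z 170 mm, soft leaves above). Starts at 0.32 on its rest; least -0.5. The pots pull it over: 2.4 to 4 N sideways at the rail lifts it, 1 to 2 N holds it upright. The lowered kickstand meets the shut cover at about -0.03, folding back only if forced.
- rail: Round light wooden rail on top of the frame, 16 mm diameter, 220 mm long along the stand's x; turning easily on its core; origin at its middle, 242 mm from the foot hinge axis. At lean q it lies at stand (0, -0.242 sin q, 0.035 + 0.242 cos q) m. Free all round for 35 mm but for the two uprights 92 mm either side of its middle.
- kick (a joint): Kickstand: aluminium leg 10 mm thick with a round 18 mm rubber foot, hinged on the frame's upright (axis along the stand's x), swinging on the stand's +y side. 0 folded, 1.658 all the way down. A spring holds it at either end and turns over at about 0.83: 2 to 3 N down on the foot takes it over, then it snaps down. Elevation of the leg towards +y: 0.611 + frame - kick (rad).
- kick_hinge (a point): Hinge point of the kickstand on the frame. In the frame's own axes, from the foot hinge: x -0.107, y 0.020, 0.150 along the upright. A short sprung strut, 11 mm thick, links it to a bracket 50 mm further up the upright: keep the gripper's body off it.
- kick_foot (a point): Centre of the kickstand's round foot, 135 mm from its hinge, at stand x -0.107. It can be pressed from above with closed fingers; nothing else is above it.
- beaker_small: Bystander, leave alone: small open glass beaker, 60 mm wide, 75 mm tall, standing beside the stand on its compartment side. Origin at its underside centre.
- beaker_large: Bystander, leave alone: large open glass beaker, 84 mm wide, 105 mm tall, left of the work. Origin at its underside centre.
- tag_jar: Bystander, leave alone: small closed glass jar, 34 mm wide, 52 mm tall, standing on a corner of the stand's board. Origin at its underside centre.
- jug: Bystander, leave alone: white ceramic jug, 104 mm wide, 190 mm tall, on the right. Origin at its underside centre.
- shrub: Bystander, leave alone: small shrub in a square black pot 75 mm wide and tall, leaves up to 230 mm, on the left. Origin at its underside centre.
- seedling: Bystander, leave alone: seedling in a square black pot 50 mm wide and tall, beside the stand on its pot side. Origin at its underside centre.
- spatula: Bystander, leave alone: wooden-handled spatula, 200 mm long, lying flat on the right. Origin at its middle.

How it is judged:
By the outcome, as a careful person would: the job done as asked, in the order asked, and still so for the second after the job is handed in, while the arm keeps its last pose, push and grip.
It also fails if it takes over 67 s, if anything falls off the work surface, if the arm or the gripper's body presses on something with over 40 N, if the wrist force passes 120 N, or if a joint passes its speed limit or range.

## Working session

There is one attempt and no reset: what is moved stays moved. The work goes in short steps, Python scripts to look and compute and a tool call to move; the robot and the scene stay as the last step left them, time stands still between calls to the robot, and variables do not carry over. Pictures are saved under pics/ and viewed, at most 10 in all, crops included, and the job is handed in when it is done.

Besides the shell and the picture viewer there is one more tool, called after "Emit:" as name(argument=value, ...), one argument or row to a line, values as JSON. send_rows: Moves the arm, as the interface text tells. Its arguments: {"type":"object","properties":{"steps":{"type":"array"},"force":{"type":"number"}},"required":["steps"]}

```bash
ls; mkdir -p pics
python3 - <<'E'
from bench import status, imaging
import cv2, numpy as np
print(status.get_obs())
for n in ("side","top"):
    f=imaging.grab_frame(n); cv2.imwrite(f"pics/{n}0.png",f["color"][:,:,::-1]); np.savez(f"{n}0.npz",**f); print(n,f["K"],f["R"],f["t"])
E
```

```text
pics
{'clock': 0.0, 'joints': array([-1.20911595,  0.47779394,  0.02233189,  1.5564804 , -0.0115088 ,
        1.10929269, -0.08310746]), 'qvel': array([-0.00172668,  0.00027104,  0.0002918 , -0.00173891, -0.00233044,
        0.00147792,  0.00068422]), 'tau': array([ 1.11934041e-04, -5.96461165e+01,  1.60801973e+00, -2.81199038e+01,
        1.24711587e-02,  9.51997878e-03, -9.81219159e-06]), 'tcp_pos': array([0.30531757, 0.60137371, 0.25531743]), 'orientation': array([-7.31064973e-01, -3.05503145e+00,  2.85993019e-03]), 'contact_force': array([0.26933257, 0.3580866 , 0.84153782]), 'moment': array([ 0.01198281, -0.01329898,  0.05395447]), 'gripper_force': 0.0, 'grip_width': 0.08539238178058485}
side [[422.93681806   0.         278.88469588]
 [  0.         422.93681806 215.52033117]
 [  0.           0.           1.        ]] [[ 0.59264304  0.80545051 -0.00486848]
 [ 0.56902437 -0.42294549 -0.70521513]
 [-0.57007499  0.41517056 -0.70897667]] [-0.30651918 -0.17719726  1.79872763]
top [[385.85406442   0.         273.58489776]
 [  0.         385.85406442 204.31119457]
 [  0.           0.           1.        ]] [[-0.00800227 -0.99989424  0.0121435 ]
 [-0.99212435  0.00642086 -0.12509219]
 [ 0.12500098 -0.01304888 -0.9920708 ]] [-0.01377959  0.55779933  1.30966099]
```

View pics/side0.png

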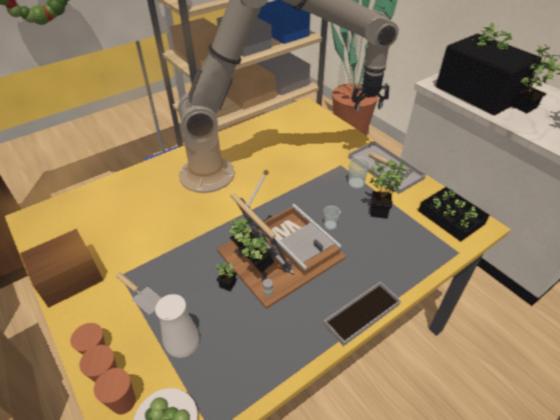

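View pics/top0.png

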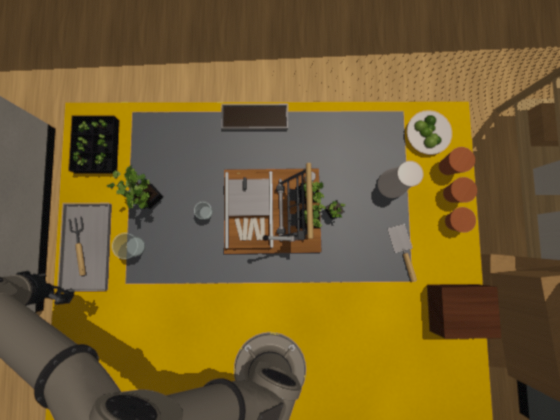

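The stand is centred at about (272,210) in the top view. The cover is parked on the far (+x) side, the rail is at column 310, and the kick foot is near (280,238). I'll enlarge it and measure the board.

```bash
cat > h.py <<'E'
import numpy as np, cv2
from scipy.spatial.transform import Rotation as Ro
def plane(f,uv,z):
    uv=np.atleast_2d(uv).astype(float); d=np.c_[uv,np.ones(len(uv))]@np.linalg.inv(f["K"]).T@f["R"]
    c=-f["R"].T@f["t"]; s=(z-c[2])/d[:,2]; return c+s[:,None]*d
def cloud(f):
    v,u=np.nonzero(f["depth"]>0); z=f["depth"][v,u]
    P=(np.c_[u,v,np.ones(len(u))]@np.linalg.inv(f["K"]).T*z[:,None]-f["t"])@f["R"]
    return u,v,P
def proj(f,X):
    p=(np.atleast_2d(X)@f["R"].T+f["t"])@f["K"].T; return p[:,:2]/p[:,2:]
E
python3 - <<'E'
from h import *
for n,(x0,y0,x1,y1) in (("top",(180,150,350,270)),("side",(200,180,360,310))):
    f=dict(np.load(n+"0.npz")); im=f["color"][:,:,::-1]
    c=cv2.resize(im[y0:y1,x0:x1],None,fx=4.5,fy=4.5,interpolation=cv2.INTER_CUBIC); cv2.imwrite(f"pics/{n}c.png",c)
    u,v,P=cloud(f); hsv=cv2.cvtColor(f["color"],cv2.COLOR_RGB2HSV)[v,u]
    for (zl,zh) in((.010,.026),(.05,.066)):
        m=(P[:,2]>zl)&(P[:,2]<zh)&(u>x0)&(u<x1)&(v>y0)&(v<y1)
        if zl<.02: m&=(hsv[:,0]<20)&(hsv[:,1]>80)
        img=np.zeros((420,560),np.uint8); img[v[m],u[m]]=255
        k=cv2.connectedComponentsWithStats(img)
        i=1+np.argsort(-k[2][1:,4])[:3]
        print(n,zl,m.sum(),k[2][i].tolist())
        img=(np.isin(k[1],i[:1] if zl<.02 else i)).astype(np.uint8)
        uv=np.argwhere(img)[:,::-1]
        X=plane(f,uv,.018 if zl<.02 else .058)[:,:2].astype(np.float32)
        r=cv2.minAreaRect(X); print(r,cv2.boxPoints(r).round(3).tolist())
E
```

```text
top 0.01 2967 [[224, 228, 97, 26, 989], [224, 169, 80, 67, 734], [229, 216, 41, 30, 691]]
((0.431323379278183, -0.012443602085113525), (0.08344349265098572, 0.33652544021606445), 0.6782675981521606) [[0.3880000114440918, 0.1550000011920929], [0.3919999897480011, -0.1809999942779541], [0.4749999940395355, -0.18000000715255737], [0.47099998593330383, 0.15600000321865082]]
top 0.05 1976 [[225, 172, 48, 76, 1759], [334, 200, 6, 11, 28], [277, 229, 9, 5, 26]]
((0.541155219078064, -0.04624262452125549), (0.25445592403411865, 0.39212051033973694), 1.0153355598449707) [[0.4099999964237213, 0.14800000190734863], [0.4169999957084656, -0.24500000476837158], [0.671999990940094, -0.23999999463558197], [0.6650000214576721, 0.15199999511241913]]
side 0.01 2735 [[217, 241, 128, 67, 2361], [267, 211, 39, 19, 265], [347, 301, 13, 9, 59]]
((0.547608494758606, -0.016150981187820435), (0.3020005226135254, 0.3414708375930786), 0.10015535354614258) [[0.3959999978542328, 0.15399999916553497], [0.3970000147819519, -0.18700000643730164], [0.6990000009536743, -0.18700000643730164], [0.6980000138282776, 0.1550000011920929]]
side 0.05 1631 [[275, 204, 66, 66, 1361], [217, 269, 17, 15, 79], [324, 207, 16, 8, 49]]
((0.5827789902687073, 0.013556987047195435), (0.2524776756763458, 0.4938039481639862), 17.388484954833984) [[0.3889999985694885, 0.210999995470047], [0.5360000133514404, -0.25999999046325684], [0.7770000100135803, -0.18400000035762787], [0.6290000081062317, 0.28700000047683716]]
```

View pics/topc.png

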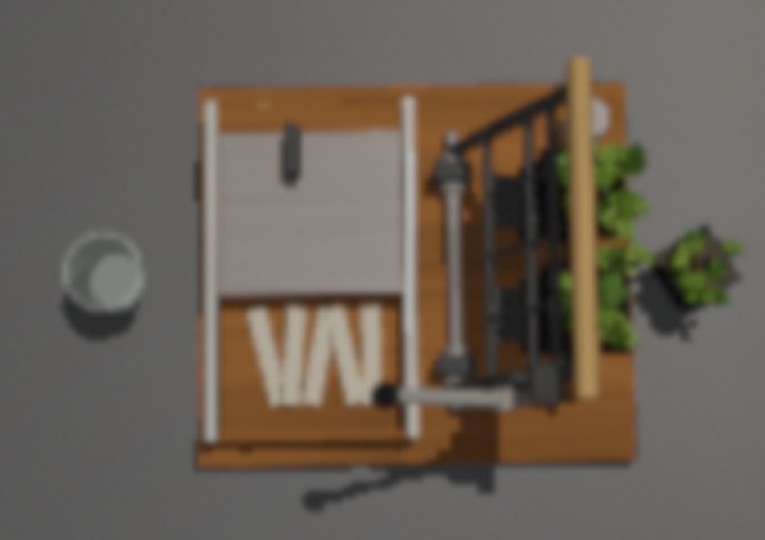

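View pics/sidec.png

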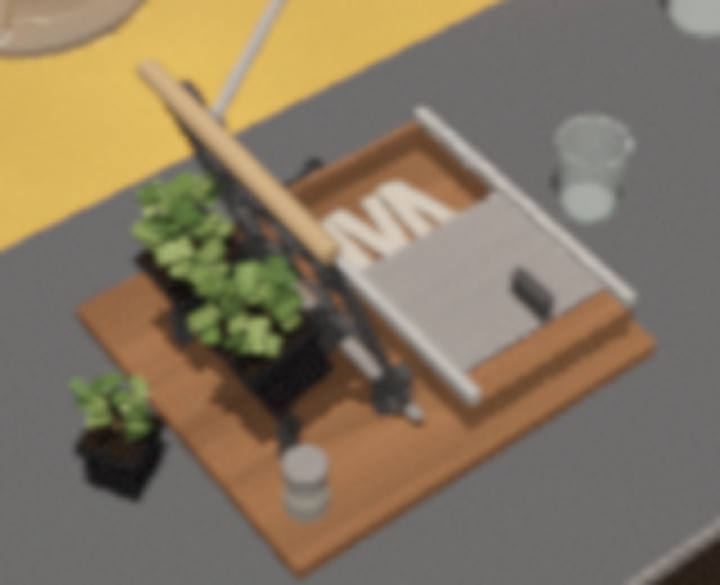

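The crops show the strips, cover handle (top crop 291,155), kick foot (385,395), rail (580,58) to (587,397) and jar at the board's corner (600,118). Next I'll check the stand pose and yaw against these.

Run:
```python
from h import *
f=dict(np.load("top0.npz")); s=dict(np.load("side0.npz"))
T=lambda x,y:(180+(x+.5)/4.5-.5,150+(y+.5)/4.5-.5)
S=lambda x,y:(200+(x+.5)/4.5-.5,180+(y+.5)/4.5-.5)
# board corners (top: left-top,left-bot,right-bot,right-top) z .018
print("board T",plane(f,[T(198,90),T(197,468),T(633,460),T(626,86)],.018).round(4).tolist())
print("board S",plane(s,[S(77,310),S(300,576),S(655,346)],.018).round(4).tolist())
print("strips T",plane(f,[T(210,98),T(211,440),T(408,96),T(413,438)],.06).round(4).tolist())
print("strips S",plane(s,[S(420,108),S(630,298),S(476,398)],.06).round(4).tolist())
print("handle T",plane(f,[T(291,125),T(291,183),T(291,155)],.081).round(4).tolist())
print("rail T",plane(f,[T(580,58),T(587,397)],.2647).round(4).tolist())
print("rail S",plane(s,[S(150,68),S(325,252)],.2647).round(4).tolist())
q=.32; hz=.035+.15*np.cos(q)+.02*np.sin(q); a=.611+q; print("foot z",hz+.135*np.sin(a), "y",-.15*np.sin(q)+.02*np.cos(q)+.135*np.cos(a))
print("foot T",plane(f,[T(385,395)],hz+.135*np.sin(a)).round(4))
o=np.array([.5476,-.046,0])
for nm,g,I in(("T",f,lambda p:(p-[180,150])*4.5),("S",s,lambda p:(p-[200,180])*4.5)):
  print(nm,I(proj(g,o+np.array([[.091,.122,.081],[-.107,-.15*np.sin(q)+.02*np.cos(q)+.135*np.cos(a),hz+.135*np.sin(a)],[.11,-.076,.2647],[-.11,-.076,.2647],[-.15,.2,.018],[.15,.2,.018],[.15,-.14,.018]]))).round(0).tolist())
# wood rail by depth
for g in (f,s):
  u,v,P=cloud(g); h=cv2.cvtColor(g["color"],cv2.COLOR_RGB2HSV)[v,u]
  m=(P[:,2]>.25)&(P[:,2]<.29)&(abs(P[:,0]-.5476)<.13)&(abs(P[:,1]+.12)<.04)&(h[:,0]<25)&(h[:,1]>70)
  Q=P[m]; print(m.sum(),Q.min(0),Q.max(0),np.median(Q,0),np.polyfit(Q[:,0]-.5476,Q[:,1],1))
```

```text
board T [[0.6857, 0.1591, 0.018], [0.3886, 0.1574, 0.018], [0.3921, -0.1793, 0.018], [0.6871, -0.1805, 0.018]]
board S [[0.4, -0.184, 0.018], [0.6997, -0.1827, 0.018], [0.6945, 0.1524, 0.018]]
strips T [[0.6702, 0.1449, 0.06], [0.4094, 0.1423, 0.06], [0.6709, -0.007, 0.06], [0.4097, -0.0089, 0.06]]
strips S [[0.4132, 0.1421, 0.06], [0.6717, 0.142, 0.06], [0.6763, -0.0104, 0.06]]
handle T [[0.6446, 0.0815, 0.081], [0.6003, 0.0814, 0.081], [0.6216, 0.0814, 0.081]]
rail T [[0.6515, -0.118, 0.2647], [0.4315, -0.1182, 0.2647]]
rail S [[0.4387, -0.1176, 0.2647], [0.6494, -0.1203, 0.2647]]
foot z 0.2919759894088144 y 0.052399052850243114
foot T [[0.4327 0.0097 0.292 ]]
T [[296.0, 131.0], [389.0, 380.0], [584.0, 47.0], [591.0, 386.0], [200.0, 454.0], [203.0, 73.0], [631.0, 71.0]]
S [[534.0, 291.0], [296.0, -32.0], [329.0, 259.0], [142.0, 68.0], [417.0, 126.0], [658.0, 346.0], [293.0, 575.0]]
413 [ 0.43092965 -0.12537699  0.25091401] [ 0.64920806 -0.10580746  0.27715935] [ 0.53402288 -0.11629235  0.2703673 ] [ 0.00881579 -0.11647145]
312 [ 0.43436976 -0.12914928  0.25851113] [ 0.654262   -0.1129775   0.27555384] [ 0.55653345 -0.12254208  0.26934686] [ 0.00825957 -0.12202449]
```

```bash
cat >> h.py <<'E'
ST=np.array([.5415,-.0425,0]); TH=.008
def w(x,y,z): c,s=np.cos(TH),np.sin(TH); return ST+[c*x-s*y,s*x+c*y,z]
def go(*X):
    from bench import status
    o=status.get_obs(); R=Ro.from_rotvec(o["orientation"]).as_matrix()
    print("tcp",o["tcp_pos"].round(4),"F",o["contact_force"].round(1),"w",round(o["grip_width"],3),"gf",round(float(o["gripper_force"]),1),"t",round(o["clock"],2))
    print("stand xyz",(Ro.from_rotvec([0,0,-TH]).apply(o["tcp_pos"]-ST)).round(4))
    d=np.pi/2+TH-np.arctan2(R[1,1],R[0,1]); print("tilt",R[:,2].round(3),"yaw to align",np.degrees(-d).round(1))
    for x in X: print(np.round(x,4),"-> dx dy dz cm",(100*R.T@(np.array(x)-o["tcp_pos"])).round(2))
E
python3 - <<'E'
from h import *
go(w(.078,.122,.30), w(.078,.122,.4))
for n,p in (("beakerL",(128,247)),("shrub",(135,190)),("beakerS",(203,212))):
    print(n,plane(dict(np.load("top0.npz")),[p],.08).round(3))
E
```

```text
tcp [0.3054 0.6014 0.2554] F [ 0.4  0.4 -0.1] w 0.086 gf 0.0 t 0.1
stand xyz [-0.231   0.6458  0.2554]
tilt [-0.001 -0.001 -1.   ] yaw to align -27.4
[0.6185 0.0801 0.3   ] -> dx dy dz cm [-51.52 -32.31  -4.4 ]
[0.6185 0.0801 0.4   ] -> dx dy dz cm [-51.53 -32.33 -14.4 ]
beakerL [[0.413 0.465 0.08 ]]
shrub [[0.604 0.449 0.08 ]]
beakerS [[0.528 0.22  0.08 ]]
```

Emit:
send_rows(
  steps=[
    {"dz": -6,"gripper": 0.5},
    {"dz": -12,"yaw": -9},
    {"dz": -14.4,"yaw": -18},
    {"dz": -14.4,"yaw": -27.4,"dx": -3,"dy": -2},
    {"dz": -14.4,"yaw": -27.4,"dx": -7,"dy": -4.5},
  ],
  force=40,
)

```text
validation failed for argument at $.st...
```

```bash
python3 -c "
from h import *
go(w(.078,.122,.4),w(.078,.122,.2))"
```

```text
tcp [0.3054 0.6014 0.2554] F [ 0.4  0.4 -0.1] w 0.086 gf 0.0 t 0.1
stand xyz [-0.231   0.6458  0.2554]
tilt [-0.001 -0.001 -1.   ] yaw to align -27.4
[0.6185 0.0801 0.4   ] -> dx dy dz cm [-51.53 -32.33 -14.4 ]
[0.6185 0.0801 0.2   ] -> dx dy dz cm [-51.52 -32.3    5.6 ]
```

Emit:
send_rows(
  steps=[
    {"dx": 0,"dy": 0,"dz": -6,"yaw": 0,"gripper": 0.5},
    {"dx": 0,"dy": 0,"dz": -12,"yaw": -9,"gripper": 0.5},
    {"dx": 0,"dy": 0,"dz": -14.4,"yaw": -18,"gripper": 0.5},
    {"dx": -3,"dy": -2,"dz": -14.4,"yaw": -27.4,"gripper": 0.5},
    {"dx": -7,"dy": -4.5,"dz": -14.4,"yaw": -27.4,"gripper": 0.5},
  ],
  force=40,
)

```text
clock: 0.72
tcp_pos: [0.347, 0.53, 0.3999]
orientation: [0.02, -3.141, 0.0]
contact_force: [1.3, 0.1, 0.1]
grip_width: 0.0428
gripper_force: 0.0
```

```bash
python3 -c "
from h import *
go(w(.078,.122,.4),w(.078,.122,.2))"
```

```text
tcp [0.347  0.53   0.3999] F [1.3 0.1 0.1] w 0.043 gf 0.0 t 0.72
stand xyz [-0.1899  0.574   0.3999]
tilt [-0.001 -0.    -1.   ] yaw to align 0.3
[0.6185 0.0801 0.4   ] -> dx dy dz cm [-2.657e+01 -4.533e+01 -3.000e-02]
[0.6185 0.0801 0.2   ] -> dx dy dz cm [-26.58 -45.33  19.97]
```

Emit:
send_rows(
  steps=[
    {"dx": -3,"dy": -5,"dz": 0,"yaw": 0.3,"gripper": 0.5},
    {"dx": -6,"dy": -10.5,"dz": 0,"yaw": 0.3,"gripper": 0.5},
    {"dx": -9,"dy": -16,"dz": 0,"yaw": 0.3,"gripper": 0.5},
    {"dx": -12,"dy": -21.5,"dz": 0,"yaw": 0.3,"gripper": 0.5},
    {"dx": -15,"dy": -27,"dz": 0,"yaw": 0.3,"gripper": 0.5},
  ],
)

```text
clock: 1.35
tcp_pos: [0.5001, 0.2598, 0.4001]
orientation: [0.005, -3.141, 0.0]
contact_force: [0.5, -0.4, 0.6]
grip_width: 0.0423
gripper_force: 0.0
```

Emit:
send_rows(
  steps=[
    {"dx": -3,"dy": -5,"dz": 0,"yaw": 0,"gripper": 0.5},
    {"dx": -6,"dy": -10,"dz": 0,"yaw": 0,"gripper": 0.5},
    {"dx": -9,"dy": -15,"dz": 3,"yaw": 0,"gripper": 0.5},
    {"dx": -11.5,"dy": -18.3,"dz": 8,"yaw": 0,"gripper": 0.5},
    {"dx": -11.5,"dy": -18.3,"dz": 14,"yaw": 0,"gripper": 0.5},
  ],
)

```text
clock: 1.98
tcp_pos: [0.6173, 0.075, 0.2613]
orientation: [0.004, 3.138, -0.002]
contact_force: [0.2, 0.1, 0.1]
grip_width: 0.0425
gripper_force: 0.0
```

Run:
```python
from h import *
go(w(.078,.122,.2),w(.078,.122,.086))
from bench import imaging
f=imaging.grab_frame("wrist"); np.savez("wrist1.npz",**f); cv2.imwrite("pics/wrist1.png",f["color"][:,:,::-1]); print(f["K"],f["R"],f["t"])
```

```text
tcp [0.6173 0.075  0.2613] F [0.2 0.1 0.1] w 0.043 gf 0.0 t 1.98
stand xyz [0.0767 0.1169 0.2613]
tilt [ 0.004 -0.001 -1.   ] yaw to align -0.6
[0.6185 0.0801 0.2   ] -> dx dy dz cm [-0.1   0.52  6.13]
[0.6185 0.0801 0.086 ] -> dx dy dz cm [-0.06  0.54 17.53]
[[325.1922621    0.         283.25686032]
 [  0.         325.1922621  205.93819689]
 [  0.           0.           1.        ]] [[ 2.10702803e-03  9.99997776e-01 -9.23574471e-05]
 [ 9.54374284e-01 -1.98331925e-03  2.98606419e-01]
 [ 2.98605571e-01 -7.17315665e-04 -9.54376340e-01]] [-0.07579406 -0.62806367  0.19991259]
```

View pics/wrist1.png

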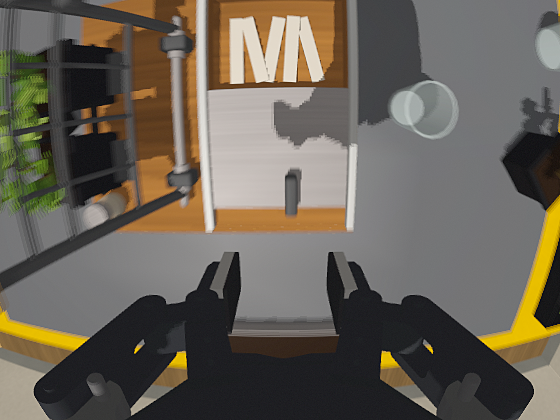

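The wrist view shows the handle at about (292,192), and the fingers are aligned over it in column. I'll cast rays through it.

```bash
cat >> h.py <<'E'
def fish(f,uv,z):
    uv=np.atleast_2d(uv).astype(float); K=f["K"]; p=(uv-K[:2,2])/K[0,0]; r=np.linalg.norm(p,axis=1)
    d=np.c_[p*(np.sin(r)/r)[:,None],np.cos(r)]@f["R"]; c=-f["R"].T@f["t"]; s=(z-c[2])/d[:,2]; return c+s[:,None]*d
E
python3 - <<'E'
from h import *
f=dict(np.load("wrist1.npz"))
g=cv2.cvtColor(f["color"],cv2.COLOR_RGB2GRAY); print(g[160:225:3,283:304:2])
print(fish(f,[(286,192),(298,192),(292,172),(292,215)],.081).round(4))
print("strips",fish(f,[(209,229),(352,229)],.06).round(4),"board",fish(f,[(200,90)],.06))
E
```

```text
[[184 184 183 181 181 183 181 180 180 180 180]
 [183 184 184 183 182 182 182 183 181 181 181]
 [186 186 186 187 184 184 183 183 183 184 183]
 [186 187 184 161 118 118 118 119 137 159 183]
 [186 187 162  81  84  86  94  98  94 136 184]
 [189 120  55  49  50  51  61 100  95 136 184]
 [192  57  68  69  69  69  57  95  95 134 185]
 [191  76  99  98  96  93  78  77  89 187 182]
 [191  82 102 103 101  97  84  77  90 195 184]
 [192  84 101 103  99  97  83  74  90 194 184]
 [191  81 101 104  98  96  82  75  88 193 182]
 [191  80 100 105  98  95  84  73  88 191 181]
 [192  78 101 105  99  96  82  74  89 194 183]
 [192  84 101 105 100  95  81  74  88 195 184]
 [192  93 101 106 101  95  82  69 149 190 184]
 [189 102 100 106  99  94  81 120 179 181 179]
 [165  79  99 105  99  93  81 116 146 146 150]
 [136  85 101 104  98  93  79 103 134 133 130]
 [138 108 109 106 103  98  96 127 138 137 135]
 [137 136 130 128 126 124 126 138 139 138 139]
 [135 137 137 136 136 137 135 136 136 135 136]
 [132 131 133 131 131 131 131 141 138 130 130]]
[[0.6191 0.0771 0.081 ]
 [0.6191 0.0885 0.081 ]
 [0.5998 0.0827 0.081 ]
 [0.6421 0.0829 0.081 ]]
strips [[ 0.6652 -0.0051  0.06  ]
 [ 0.6654  0.1478  0.06  ]] board [[ 0.52023318 -0.00690049  0.06      ]]
```

Emit:
send_rows(
  steps=[
    {"dx": -0.4,"dy": 0.6,"dz": 4,"yaw": -0.6,"gripper": 0.5},
    {"dx": -0.4,"dy": 0.6,"dz": 9,"yaw": -0.6,"gripper": 0.5},
    {"dx": -0.4,"dy": 0.6,"dz": 14,"yaw": -0.6,"gripper": 0.5},
    {"dx": -0.4,"dy": 0.6,"dz": 17.4,"yaw": -0.6,"gripper": 0.5},
    {"dx": -0.4,"dy": 0.6,"dz": 17.4,"yaw": -0.6,"gripper": 0.5},
  ],
)

```text
clock: 2.65
tcp_pos: [0.6171, 0.0858, 0.086]
orientation: [0.023, -3.136, 0.001]
contact_force: [0.1, 0.3, 1.3]
grip_width: 0.043
gripper_force: 0.0
```

Emit:
send_rows(
  steps=[
    {"dx": 0,"dy": 0,"dz": 0,"yaw": 0,"gripper": 0},
    {"dx": 0,"dy": 0,"dz": 0,"yaw": 0,"gripper": 0},
    {"dx": 0,"dy": 0,"dz": 0,"yaw": 0,"gripper": 0},
    {"dx": 0,"dy": 0,"dz": 0,"yaw": 0,"gripper": 0},
    {"dx": 0,"dy": 0,"dz": 0,"yaw": 0,"gripper": 0},
  ],
  force=40,
)

```text
clock: 3.28
tcp_pos: [0.6207, 0.0818, 0.0904]
orientation: [-0.017, 3.138, -0.004]
contact_force: [0.1, -7.7, 1.4]
grip_width: 0.0109
gripper_force: 41.2
```

```bash
python3 -c "
from h import *
go(w(-.019,.122,.087))"
```

```text
tcp [0.6207 0.0818 0.0904] F [ 0.1 -7.7  1.4] w 0.011 gf 41.2 t 3.27
stand xyz [0.0802 0.1237 0.0904]
tilt [ 0.004 -0.003 -1.   ] yaw to align 0.2
[0.5215 0.0793 0.087 ] -> dx dy dz cm [ 9.92 -0.14  0.3 ]
```

Emit:
send_rows(
  steps=[
    {"dx": 1,"dy": -0.1,"dz": 0,"yaw": 0,"gripper": 0},
    {"dx": 3,"dy": -0.2,"dz": 0,"yaw": 0,"gripper": 0},
    {"dx": 5,"dy": -0.2,"dz": 0,"yaw": 0,"gripper": 0},
    {"dx": 7,"dy": -0.2,"dz": 0,"yaw": 0,"gripper": 0},
    {"dx": 8.5,"dy": -0.2,"dz": 0,"yaw": 0,"gripper": 0},
  ],
)

```text
clock: 3.9
tcp_pos: [0.5356, 0.081, 0.0902]
orientation: [-0.019, 3.137, -0.0]
contact_force: [2.2, -4.8, 6.8]
grip_width: 0.0111
gripper_force: 42.1
```

Emit:
send_rows(
  steps=[
    {"dx": 0.5,"dy": 0,"dz": 0,"yaw": 0,"gripper": 0},
    {"dx": 1,"dy": 0,"dz": 0,"yaw": 0,"gripper": 0},
    {"dx": 1,"dy": 0,"dz": 0,"yaw": 0,"gripper": 0},
  ],
)

```text
clock: 4.28
tcp_pos: [0.5256, 0.0809, 0.0902]
orientation: [-0.019, 3.138, -0.0]
contact_force: [-1.1, -5.9, 10.7]
grip_width: 0.011
gripper_force: 42.5
```

```bash
python3 -c "
from h import *
go(w(-.019,.122,.087))"
```

```text
tcp [0.5256 0.0809 0.0902] F [-1.1 -5.9 10.7] w 0.011 gf 42.5 t 4.28
stand xyz [-0.0149  0.1236  0.0902]
tilt [ 0.004 -0.    -1.   ] yaw to align 0.2
[0.5215 0.0793 0.087 ] -> dx dy dz cm [ 0.41 -0.15  0.32]
```

Emit:
send_rows(
  steps=[
    {"dx": 0.2,"dy": -0.1,"dz": -0.15,"yaw": 0,"gripper": 0},
    {"dx": 0.4,"dy": -0.1,"dz": -0.15,"yaw": 0,"gripper": 0},
    {"dx": 0.4,"dy": -0.1,"dz": -0.15,"yaw": 0,"gripper": 0},
  ],
)

```text
clock: 4.65
tcp_pos: [0.5206, 0.0809, 0.0902]
orientation: [-0.021, 3.14, 0.0]
contact_force: [-0.5, -3.1, 7.5]
grip_width: 0.011
gripper_force: 42.0
```

Emit:
send_rows(
  steps=[
    {"dx": 0.2,"dy": 0,"dz": 0,"yaw": 0,"gripper": 0},
    {"dx": 0.3,"dy": 0,"dz": 0,"yaw": 0,"gripper": 0},
    {"dx": 0.3,"dy": 0,"dz": 0,"yaw": 0,"gripper": 0},
  ],
)

```text
clock: 5.03
tcp_pos: [0.518, 0.0809, 0.0902]
orientation: [-0.021, 3.14, 0.0]
contact_force: [0.9, -3.5, 6.4]
grip_width: 0.0112
gripper_force: 41.9
```

Emit:
send_rows(
  steps=[
    {"dx": 0.2,"dy": 0,"dz": 0,"yaw": 0,"gripper": 0},
    {"dx": 0.4,"dy": 0,"dz": 0,"yaw": 0,"gripper": 0},
    {"dx": 0.4,"dy": 0,"dz": 0,"yaw": 0,"gripper": 0},
  ],
)

```text
clock: 5.4
tcp_pos: [0.5139, 0.0808, 0.0902]
orientation: [-0.021, 3.14, 0.0]
contact_force: [0.5, -2.6, 6.9]
grip_width: 0.0108
gripper_force: 42.1
```

Emit:
send_rows(
  steps=[
    {"dx": 0.2,"dy": 0,"dz": 0,"yaw": 0,"gripper": 0},
    {"dx": 0.4,"dy": 0,"dz": 0,"yaw": 0,"gripper": 0},
    {"dx": 0.4,"dy": 0,"dz": 0,"yaw": 0,"gripper": 0},
  ],
)

```text
clock: 5.78
tcp_pos: [0.5135, 0.0808, 0.0904]
orientation: [-0.02, 3.132, 0.001]
contact_force: [11.6, -4.6, -5.5]
grip_width: 0.0107
gripper_force: 40.2
```

The cover hit its stop (11.6 N). I'll release it and go up.

Emit:
send_rows(
  steps=[
    {"dx": -0.25,"dy": 0,"dz": 0,"yaw": 0,"gripper": 0},
    {"dx": -0.25,"dy": 0,"dz": 0,"yaw": 0,"gripper": 0.4},
    {"dx": -0.25,"dy": 0,"dz": 0,"yaw": 0,"gripper": 0.4},
    {"dx": -0.25,"dy": 0,"dz": -3,"yaw": 0,"gripper": 0.4},
    {"dx": -0.25,"dy": 0,"dz": -7,"yaw": 0,"gripper": 0.4},
  ],
)

```text
clock: 6.4
tcp_pos: [0.5101, 0.0812, 0.159]
orientation: [0.023, -3.138, 0.001]
contact_force: [0.1, 0.4, 0.1]
grip_width: 0.0341
gripper_force: 0.0
```

Emit:
send_rows(
  steps=[
    {"dx": 0,"dy": 0,"dz": -5,"yaw": 0,"gripper": 0},
    {"dx": 0,"dy": 0,"dz": -11,"yaw": 0,"gripper": 0},
    {"dx": 0,"dy": 0,"dz": -17,"yaw": 0,"gripper": 0},
    {"dx": 0,"dy": 0,"dz": -20,"yaw": 0,"gripper": 0},
    {"dx": 0,"dy": 0,"dz": -20,"yaw": 0,"gripper": 0},
  ],
)

```text
clock: 7.02
tcp_pos: [0.5122, 0.0816, 0.3617]
orientation: [-0.023, 3.137, 0.003]
contact_force: [0.6, -1.2, -0.5]
grip_width: 0.0
gripper_force: 0.0
```

```bash
sed -i 's/ST=np.array(\[.5415/ST=np.array([.538/' h.py
python3 - <<'E'
from h import *
from bench import imaging
q=.32
def foot(k):
    a=.611+q-k; return -.15*np.sin(q)+.02*np.cos(q)+.135*np.cos(a), .035+.15*np.cos(q)+.02*np.sin(q)+.135*np.sin(a)
K=[0,.2,.4,.6,.83,1,1.2,1.4,1.658]
for k in K: y,z=foot(k); print(k,"foot",round(y,3),round(z,3))
go(*[w(-.105,foot(k)[0],foot(k)[1]+.009+.025) for k in K])
f=imaging.grab_frame("top"); np.savez("top2.npz",**f); cv2.imwrite("pics/top2.png",cv2.resize(f["color"][150:270,180:350,::-1],None,fx=4.5,fy=4.5,interpolation=cv2.INTER_CUBIC))
E
```

```text
0 foot 0.052 0.292
0.2 foot 0.072 0.274
0.4 foot 0.088 0.252
0.6 foot 0.099 0.228
0.83 foot 0.106 0.197
1 foot 0.106 0.174
1.2 foot 0.102 0.148
1.4 foot 0.092 0.123
1.658 foot 0.073 0.094
tcp [0.5122 0.0816 0.3617] F [ 0.6 -1.2 -0.5] w 0.0 gf 0.0 t 7.03
stand xyz [-0.0248  0.1243  0.3617]
tilt [ 0.004  0.002 -1.   ] yaw to align 0.4
[0.4326 0.0091 0.326 ] -> dx dy dz cm [ 8.09 -7.14  3.52]
[0.4324 0.029  0.3078] -> dx dy dz cm [ 8.08 -5.16  5.35]
[0.4323 0.0449 0.286 ] -> dx dy dz cm [ 8.08 -3.57  7.53]
[0.4322 0.0561 0.2616] -> dx dy dz cm [ 8.08 -2.45  9.98]
[0.4322 0.0628 0.2313] -> dx dy dz cm [ 8.09 -1.79 13.  ]
[0.4322 0.0631 0.2084] -> dx dy dz cm [ 8.1  -1.76 15.3 ]
[0.4322 0.0586 0.1818] -> dx dy dz cm [ 8.11 -2.22 17.95]
[0.4323 0.0489 0.1567] -> dx dy dz cm [ 8.13 -3.2  20.46]
[0.4324 0.0293 0.128 ] -> dx dy dz cm [ 8.15 -5.16 23.33]
```

View pics/top2.png

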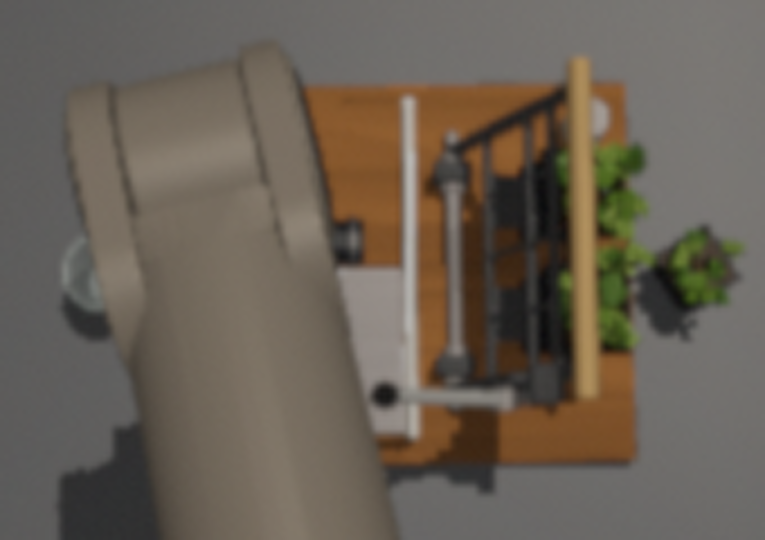

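The cover now spans the compartment, and the kick foot is unmoved at (385,395). I'm moving above the foot with the fingers closed.

Emit:
send_rows(
  steps=[
    {"dx": 3,"dy": -2.5,"dz": 0,"yaw": 0.4,"gripper": 0},
    {"dx": 6,"dy": -5,"dz": 0,"yaw": 0.4,"gripper": 0},
    {"dx": 7.7,"dy": -6.5,"dz": 0,"yaw": 0.4,"gripper": 0},
    {"dx": 7.7,"dy": -6.5,"dz": 0.8,"yaw": 0.4,"gripper": 0},
    {"dx": 7.7,"dy": -6.5,"dz": 1.5,"yaw": 0.4,"gripper": 0},
  ],
)

```text
clock: 7.7
tcp_pos: [0.4359, 0.0157, 0.3435]
orientation: [0.012, -3.141, -0.0]
contact_force: [-0.3, -0.2, -0.2]
grip_width: -0.0003
gripper_force: 0.0
```

Emit:
send_rows(
  steps=[
    {"dx": 0,"dy": 0,"dz": 0.6,"yaw": 0,"gripper": 0},
    {"dx": 0,"dy": 0,"dz": 1.2,"yaw": 0,"gripper": 0},
    {"dx": 0,"dy": 0,"dz": 1.8,"yaw": 0,"gripper": 0},
    {"dx": 0,"dy": 0,"dz": 1.8,"yaw": 0,"gripper": 0},
  ],
)

```text
clock: 8.2
tcp_pos: [0.4357, 0.015, 0.3262]
orientation: [0.011, -3.141, 0.0]
contact_force: [0.7, -0.2, 0.2]
grip_width: -0.0001
gripper_force: 0.0
```

Run:
```python
from h import *
go(w(-.103,.106,.231))
```

```text
tcp [0.4357 0.015  0.3262] F [ 0.7 -0.2  0.2] w -0.0 gf 0.0 t 8.2
stand xyz [-0.1018  0.0583  0.3262]
tilt [-0. -0. -1.] yaw to align -0.1
[0.4342 0.0627 0.231 ] -> dx dy dz cm [0.12 4.77 9.51]
```

Emit:
send_rows(
  steps=[
    {"dx": 0,"dy": 0.5,"dz": 0.8,"yaw": 0,"gripper": 0},
    {"dx": 0,"dy": 1.2,"dz": 1.4,"yaw": 0,"gripper": 0},
    {"dx": 0,"dy": 2.0,"dz": 2.2,"yaw": 0,"gripper": 0},
    {"dx": 0,"dy": 2.8,"dz": 3.2,"yaw": 0,"gripper": 0},
    {"dx": 0,"dy": 3.6,"dz": 4.4,"yaw": 0,"gripper": 0},
  ],
)

```text
clock: 8.82
tcp_pos: [0.4358, 0.0516, 0.2823]
orientation: [-0.011, 3.14, 0.001]
contact_force: [-0.0, 0.2, 1.1]
grip_width: 0.0003
gripper_force: 0.7
```

Run:
```python
from h import *
go(w(-.103,.106,.231))
from bench import imaging
f=imaging.grab_frame("side"); cv2.imwrite("pics/side3.png",cv2.resize(f["color"][140:310,200:360,::-1],None,fx=3.5,fy=3.5,interpolation=cv2.INTER_CUBIC))
```

```text
tcp [0.4358 0.0516 0.2823] F [-0.   0.2  1.1] w 0.0 gf 0.7 t 8.82
stand xyz [-0.1015  0.0949  0.2823]
tilt [ 0.002  0.001 -1.   ] yaw to align -0.1
[0.4342 0.0627 0.231 ] -> dx dy dz cm [0.16 1.11 5.13]
```

View pics/side3.png

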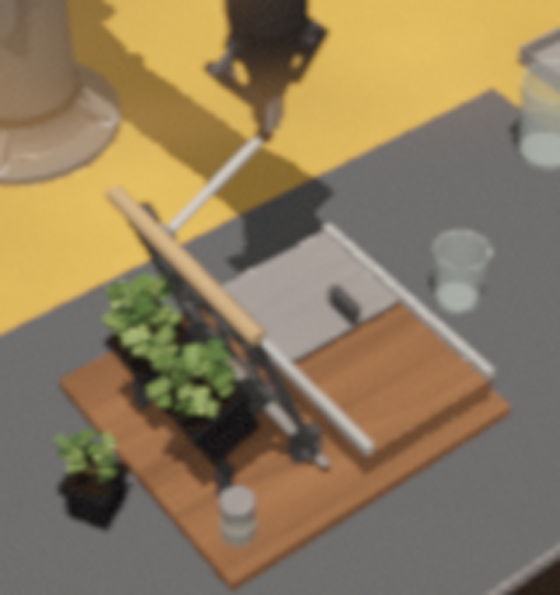

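The fingertips sit on the foot (268,135) and the leg is going down. I'll continue along the arc.

Emit:
send_rows(
  steps=[
    {"dx": 0,"dy": 0.5,"dz": 1.2,"yaw": 0,"gripper": 0},
    {"dx": 0,"dy": 0.9,"dz": 2.4,"yaw": 0,"gripper": 0},
    {"dx": 0,"dy": 1.2,"dz": 3.6,"yaw": 0,"gripper": 0},
    {"dx": 0,"dy": 1.4,"dz": 4.8,"yaw": 0,"gripper": 0},
    {"dx": 0,"dy": 1.4,"dz": 6,"yaw": 0,"gripper": 0},
  ],
)

```text
clock: 9.5
tcp_pos: [0.4351, 0.0648, 0.2214]
orientation: [0.011, -3.141, 0.0]
contact_force: [0.4, 0.7, -0.9]
grip_width: 0.0003
gripper_force: 0.0
```

Emit:
send_rows(
  steps=[
    {"dx": 0,"dy": 0,"dz": 1.2,"yaw": 0,"gripper": 0},
    {"dx": 0,"dy": 0,"dz": 2.4,"yaw": 0,"gripper": 0},
    {"dx": 0,"dy": -0.3,"dz": 3.6,"yaw": 0,"gripper": 0},
    {"dx": 0,"dy": -0.6,"dz": 4.8,"yaw": 0,"gripper": 0},
    {"dx": 0,"dy": -0.6,"dz": 4.8,"yaw": 0,"gripper": 0},
  ],
)

```text
clock: 10.12
tcp_pos: [0.4346, 0.0582, 0.1734]
orientation: [0.009, -3.14, 0.001]
contact_force: [0.1, 0.1, -0.1]
grip_width: 0.0003
gripper_force: 0.0
```

Run:
```python
from h import *
go(w(-.103,.106,.231),w(0,-.076,.265+.03))
from bench import imaging
f=imaging.grab_frame("side"); np.savez("side4.npz",**f); cv2.imwrite("pics/side4.png",cv2.resize(f["color"][140:310,200:360,::-1],None,fx=3.5,fy=3.5,interpolation=cv2.INTER_CUBIC))
```

```text
tcp [0.4346 0.0582 0.1734] F [ 0.1  0.1 -0.1] w 0.0 gf 0.0 t 10.12
stand xyz [-0.1026  0.1016  0.1734]
tilt [-0.002 -0.001 -1.   ] yaw to align -0.1
[0.4342 0.0627 0.231 ] -> dx dy dz cm [ 0.06  0.44 -5.76]
[ 0.5386 -0.1185  0.295 ] -> dx dy dz cm [-10.27 -17.74 -12.17]
```

View pics/side4.png

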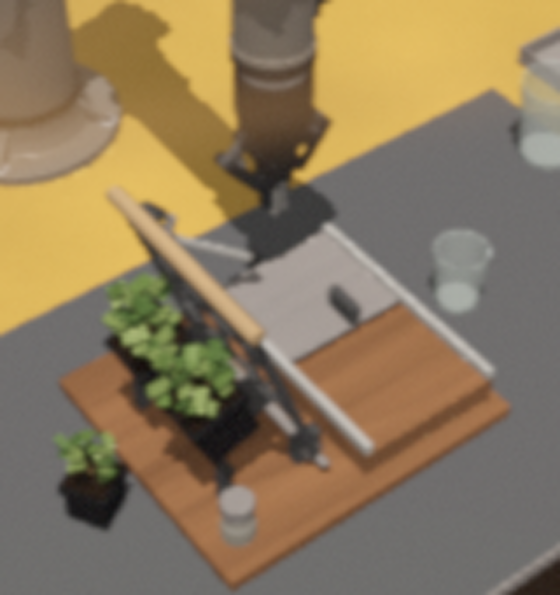

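The leg is down, with its foot near (250,275), and the fingers are free of it. I'm going up and over to the rail, and checking the foot position.

Emit:
send_rows(
  steps=[
    {"dx": 0,"dy": 0,"dz": -5,"yaw": 0,"gripper": 0.38},
    {"dx": 0,"dy": 0,"dz": -11,"yaw": 0,"gripper": 0.38},
    {"dx": 0,"dy": 0,"dz": -17,"yaw": 0,"gripper": 0.38},
    {"dx": -2,"dy": -3,"dz": -20,"yaw": 0,"gripper": 0.38},
    {"dx": -5,"dy": -7,"dz": -20,"yaw": 0,"gripper": 0.38},
  ],
)

```text
clock: 10.8
tcp_pos: [0.4875, -0.0106, 0.3783]
orientation: [-0.016, 3.134, 0.004]
contact_force: [-0.3, 1.1, -1.0]
grip_width: 0.0324
gripper_force: 0.0
```

Emit:
send_rows(
  steps=[
    {"dx": -2.5,"dy": -4,"dz": 0,"yaw": 0,"gripper": 0.38},
    {"dx": -5,"dy": -8,"dz": 0,"yaw": 0,"gripper": 0.38},
    {"dx": -5.3,"dy": -10.7,"dz": 0,"yaw": 0,"gripper": 0.38},
    {"dx": -5.3,"dy": -10.7,"dz": 1,"yaw": 0,"gripper": 0.38},
    {"dx": -5.3,"dy": -10.7,"dz": 2,"yaw": 0,"gripper": 0.38},
  ],
)

```text
clock: 11.42
tcp_pos: [0.5393, -0.1165, 0.3538]
orientation: [-0.012, 3.141, 0.001]
contact_force: [0.1, -0.1, -0.0]
grip_width: 0.0325
gripper_force: 0.0
```

Run:
```python
from h import *
go(w(0,-.076,.271))
s=dict(np.load("side4.npz")); q=.32
for k in (1.3,1.5,1.658):
    a=.611+q-k; X=w(-.107,-.15*np.sin(q)+.02*np.cos(q)+.135*np.cos(a), .035+.15*np.cos(q)+.02*np.sin(q)+.135*np.sin(a))
    print(k,(proj(s,X)-[200,140])*3.5)
from bench import imaging
f=imaging.grab_frame("wrist"); np.savez("wrist5.npz",**f); cv2.imwrite("pics/wrist5.png",f["color"][:,:,::-1])
```

```text
tcp [ 0.5393 -0.1165  0.3538] F [ 0.1 -0.1 -0. ] w 0.032 gf 0.0 t 11.43
stand xyz [ 0.0007 -0.074   0.3538]
tilt [ 0.     0.001 -1.   ] yaw to align -0.0
[ 0.5386 -0.1185  0.271 ] -> dx dy dz cm [ 0.07 -0.21  8.28]
1.3 [[267.66741455 213.75076726]]
1.5 [[258.17416326 236.14186295]]
1.658 [[248.16554513 253.52808965]]
```

View pics/wrist5.png

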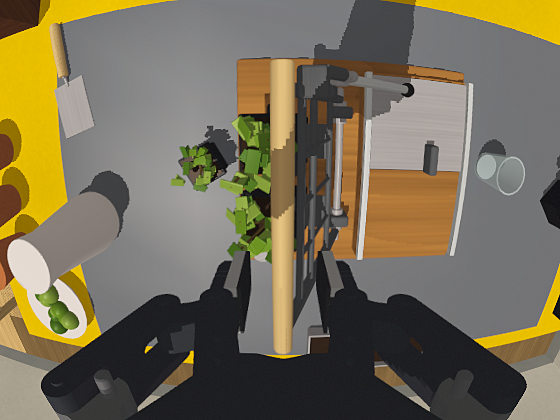

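The rail (column 283) lies centred between the pads (245 and 322), and the kickstand is down with the cover shut. I'll descend and grip.

Emit:
send_rows(
  steps=[
    {"dx": 0,"dy": -0.1,"dz": 3,"yaw": 0,"gripper": 0.38},
    {"dx": 0,"dy": -0.1,"dz": 6,"yaw": 0,"gripper": 0.38},
    {"dx": 0,"dy": -0.1,"dz": 8.2,"yaw": 0,"gripper": 0.38},
    {"dx": 0,"dy": -0.1,"dz": 8.2,"yaw": 0,"gripper": 0.38},
  ],
)

```text
clock: 11.98
tcp_pos: [0.5383, -0.1169, 0.2708]
orientation: [0.014, -3.138, -0.001]
contact_force: [0.2, -0.1, -0.1]
grip_width: 0.0326
gripper_force: 0.0
```

Emit:
send_rows(
  steps=[
    {"dx": 0,"dy": 0,"dz": 0,"yaw": 0,"gripper": 0},
    {"dx": 0,"dy": 0,"dz": 0,"yaw": 0,"gripper": 0},
    {"dx": 0,"dy": 0,"dz": 0,"yaw": 0,"gripper": 0},
    {"dx": 0,"dy": 0,"dz": 0,"yaw": 0,"gripper": 0},
  ],
  force=40,
)

```text
clock: 12.48
tcp_pos: [0.5399, -0.1173, 0.2733]
orientation: [-0.012, 3.14, 0.002]
contact_force: [-2.4, 5.3, 4.2]
grip_width: 0.0143
gripper_force: 39.4
```

Run:
```python
from h import *
q=.32
for q in (.32,.24,.16,.08,0,-.015): print(q,-24.2*np.sin(q)+24.2*np.sin(.32), 24.2*np.cos(q)-24.2*np.cos(.32))
go(w(0,0,.283))
```

```text
0.32 0.0 0.0
0.24 1.8601072073733933 0.5348818738240482
0.16 3.757010166845297 0.9194031400951026
0.08 5.67857517285607 1.1511041749283208
0 7.61251076691005 1.228502882404932
-0.015 7.97549715456319 1.2257804334514226
tcp [ 0.5399 -0.1173  0.2733] F [-2.4  5.3  4.2] w 0.014 gf 39.4 t 12.47
stand xyz [ 0.0013 -0.0748  0.2733]
tilt [ 0.001  0.002 -1.   ] yaw to align -0.0
[ 0.538  -0.0425  0.283 ] -> dx dy dz cm [ 0.13  7.49 -0.96]
```

Emit:
send_rows(
  steps=[
    {"dx": 0,"dy": 0.6,"dz": -0.2,"yaw": 0,"gripper": 0},
    {"dx": 0,"dy": 1.5,"dz": -0.45,"yaw": 0,"gripper": 0},
    {"dx": 0,"dy": 2.4,"dz": -0.65,"yaw": 0,"gripper": 0},
    {"dx": 0,"dy": 3.2,"dz": -0.8,"yaw": 0,"gripper": 0},
    {"dx": 0,"dy": 3.8,"dz": -0.92,"yaw": 0,"gripper": 0},
  ],
)

```text
clock: 13.1
tcp_pos: [0.5395, -0.0803, 0.2823]
orientation: [-0.01, 3.14, -0.0]
contact_force: [0.3, -2.4, 4.5]
grip_width: 0.0143
gripper_force: 40.1
```

Run:
```python
from h import *
go(w(0,0,.283))
```

```text
tcp [ 0.5395 -0.0803  0.2823] F [ 0.3 -2.4  4.5] w 0.014 gf 40.1 t 13.1
stand xyz [ 0.0012 -0.0378  0.2823]
tilt [ 0.001 -0.    -1.   ] yaw to align -0.1
[ 0.538  -0.0425  0.283 ] -> dx dy dz cm [ 0.13  3.78 -0.07]
```

Emit:
send_rows(
  steps=[
    {"dx": 0,"dy": 0.8,"dz": -0.1,"yaw": 0,"gripper": 0},
    {"dx": 0,"dy": 1.7,"dz": -0.2,"yaw": 0,"gripper": 0},
    {"dx": 0,"dy": 2.5,"dz": -0.26,"yaw": 0,"gripper": 0},
    {"dx": 0,"dy": 3.2,"dz": -0.29,"yaw": 0,"gripper": 0},
    {"dx": 0,"dy": 3.6,"dz": -0.3,"yaw": 0,"gripper": 0},
  ],
)

```text
clock: 13.72
tcp_pos: [0.5392, -0.0436, 0.2855]
orientation: [-0.011, 3.141, 0.001]
contact_force: [-1.2, -2.4, 7.9]
grip_width: 0.0147
gripper_force: 40.4
```

Emit:
send_rows(
  steps=[
    {"dx": 0,"dy": 0,"dz": 0,"yaw": 0,"gripper": 0},
    {"dx": 0,"dy": 0,"dz": 0,"yaw": 0,"gripper": 0},
    {"dx": 0,"dy": 0,"dz": 0,"yaw": 0,"gripper": 0},
  ],
)

```text
clock: 14.1
tcp_pos: [0.5392, -0.0439, 0.2855]
orientation: [-0.011, 3.141, 0.001]
contact_force: [-0.5, -1.2, 8.8]
grip_width: 0.0146
gripper_force: 40.4
```

Run:
```python
from h import *
go(w(0,0,.283))
from bench import imaging
a=[imaging.grab_frame(n)["color"][b:c,d:e,::-1] for n,b,c,d,e in(("side",150,310,200,360),("top",150,270,180,350))]
cv2.imwrite("pics/end.png",np.hstack([cv2.resize(x,(400,400),interpolation=cv2.INTER_CUBIC) for x in a]))
```

```text
tcp [ 0.5392 -0.0439  0.2855] F [-0.5 -1.2  8.8] w 0.015 gf 40.4 t 14.1
stand xyz [ 0.0012 -0.0014  0.2855]
tilt [ 0.001  0.001 -1.   ] yaw to align -0.1
[ 0.538  -0.0425  0.283 ] -> dx dy dz cm [0.12 0.14 0.25]
```

View pics/end.png

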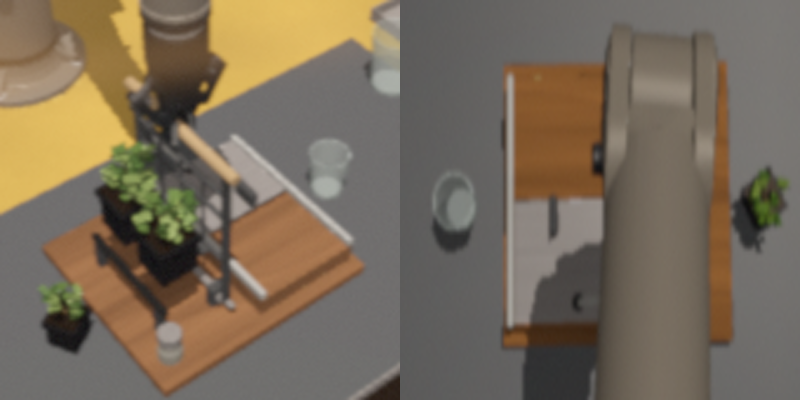

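The side view shows the frame upright in the grip, with the kick foot just over the cover (580,300 in the right half). I'll make a final 1.5 mm trim and check it.

Emit:
send_rows(
  steps=[
    {"dx": 0,"dy": 0.1,"dz": -0.1,"yaw": 0,"gripper": 0},
    {"dx": 0,"dy": 0.15,"dz": -0.1,"yaw": 0,"gripper": 0},
    {"dx": 0,"dy": 0.15,"dz": -0.1,"yaw": 0,"gripper": 0},
    {"dx": 0,"dy": 0.15,"dz": -0.1,"yaw": 0,"gripper": 0},
    {"dx": 0,"dy": 0.15,"dz": -0.1,"yaw": 0,"gripper": 0},
  ],
)

```text
clock: 14.82
tcp_pos: [0.5392, -0.043, 0.2856]
orientation: [-0.011, 3.141, 0.0]
contact_force: [3.1, -1.4, 0.7]
grip_width: 0.0147
gripper_force: 39.7
```

```bash
python3 -c "
from bench import workorder
print(workorder.hand_in())"
```

```text
the job is handed in; nothing more can be done
None
```

I slid the cover shut against its stop, swung the kickstand all the way down, and handed in with the frame standing upright (within about 0.01 rad, my estimate) and the gripper still holding the rail; nothing else appeared to have moved in the pictures I checked.

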